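# Start the hand knob on the paper press

## Task

Put the press's missing hand knob back: take the loose black knob, set it level over the bare spindle and, pressing only lightly and letting it ride up, turn it backwards (anticlockwise seen from above) until you feel the thread drop. From there turn it forwards without forcing it until it is fully down on the board and finger-tight, then let go of it. Leave the seal stone and the seal-paste box where they are.

Things in the scene. Friction and masses are not known exactly. Their poses are not given: they have to be found in the camera images.
- press: Paper press, fixed: two plywood boards 200 x 320 mm with albums between. Origin under its centre, z up, y along the long side. Top of the upper board 74 mm above the table. The bare spindle stands at (0, +120 mm); on the spindle at (0, -120 mm) a black knob like the loose one is already screwed down.
- spindle: The bare spindle, white nylon, upright, fixed. Origin on its axis at the board's top, where the knob's foot lands; axes as the press's. 22 mm core with a right-handed thread (clockwise from above goes down), 30 mm outside, ridges 2.6 mm thick, three blunt starts evenly spaced, lead 18 mm per turn (6 mm between ridges). Soft: turn under a push of 3 to 8 N, keep well under 20 N.
- spindle_tip (a point): Tip of the bare spindle, on its axis, 39 mm above the board. The top 5 mm taper from 12 to 22 mm diameter; then 5 mm of plain core; the thread starts 10 mm below the tip. Where its starts point differs each time, is in no pose and is found by feel. If the drop stops half-way, a lug has caught on a blunt start: turn back a little farther.
- knob_center (a point): Centre of the loose hand knob, half-way up (16 mm above its foot): black plastic ring standing upright, 32 mm tall, 0.06 to 0.13 kg. Grip of 16 flats, 54 mm over opposite flats, from 6 to 32 mm above the foot; flats face multiples of 22.5 degrees from its x axis. Foot 50 mm wide. Bore 35 mm, mouth 40 mm, with three thread lugs inside that leave a 24 mm opening.
- knob_lugs (a point): On the knob's axis, 20 mm above its foot, at the lower ends of its three lugs (2 mm thick). Set on the spindle, the foot first rests 5 to 11 mm above the board, by chance. Turned anticlockwise it rides up 2.9 mm per rad to 11 mm, then drops 6 mm, at the latest after 2.1 rad. Then clockwise it sinks 2.9 mm per rad and lands after some 1.8 rad.
- knob_foot (a point): Middle of the knob's underside, on its axis. Once the foot has landed on the board, clockwise turning takes up about 0.5 rad of play, then the turning moment rises steeply within 0.1 rad: 0.15 to 0.3 N m is finger-tight (some 10 to 30 N on the board), above 0.6 N m is forced. If the knob rubs on the spindle, give way sideways until the side force fades.
- paste_center (a point): Centre of the round white porcelain seal-paste box with lid, 66 mm diameter, 35 mm tall, loose on the table, may be next to the knob. Leave it alone.
- seal_center (a point): Point 30 mm up in the reddish stone seal, 28 x 28 mm, 67 mm tall with a ball on top, loose on the table, may be next to the knob. Leave it alone.
Not all that is in view belongs to the job. Leave any orange or red look-alike of the part that bears knob_center alone.

How it is judged (in metres and radians):
On the way, in this order (a step that is already met when the one before it is completed fails the run):
1. the knob, level on the spindle and riding on its thread, has been turned back up to the lip: it bears on the last 20 degrees of a thread start (centre 26.0 to 27.8 mm above the board's top) (horizontal distance between knob_center and spindle_tip below 0.003 m and angle between knob_center's own z axis and vertical below 0.07 rad and z of knob_center in the frame of press between 0.1 and 0.1018 m and (contact force between knob and thread_c10 above 0.4 N or contact force between knob and thread_c21 above 0.4 N or contact force between knob and thread_c32 above 0.4 N)), for 0.2 s.
2. it has dropped behind the thread start: centre below 22 mm above the board's top, level within 0.05 rad (horizontal distance between knob_center and spindle_tip below 0.003 m and angle between knob_center's own z axis and vertical below 0.05 rad and z of knob_center in the frame of press below 0.096 m and contact force between knob and spindle above 0.3 N), for 0.1 s.
3. it is screwed down on the board and finger-tight: the thread pulls it onto the board with at least 6 N (horizontal distance between knob_center and spindle_tip below 0.003 m and z of knob_center in the frame of press below 0.0909 m and contact force between knob and spindle above 6 N and contact force between knob and press above 6 N), for 0.1 s.
At the end, for the whole second after the job is handed in: The knob stands on the press's upper board on the spindle that was bare: its centre within 0.9 mm of 16 mm above the board's top and within 2.5 mm of the spindle's axis, level within 0.03 rad, at rest (horizontal distance between knob_center and spindle_tip below 0.0025 m and angle between knob_center's own z axis and vertical below 0.03 rad and z of knob_center in the frame of press between 0.089 and 0.0909 m and linear speed of knob below 0.01 m/s and angular speed of knob below 0.1 rad/s); the robot touches nothing.
It fails at once if the thread is forced: more than 40 N between knob and spindle while the knob is not yet down on the board (z of knob_center in the frame of press above 0.0915 m and contact force between knob and spindle above 40 N).
It fails at once if over-tightened: more than 80 N between knob and board (contact force between knob and press above 80 N).
It fails at once if the seal-paste box or the stone seal is moved more than 30 mm (distance of any of paste_center, seal_center from where it was at the start of the episode above 0.03 m).
It also fails if it takes over 61 s, if anything falls off the work surface, if the arm or the gripper's body presses on something with over 40 N, if the wrist force passes 120 N, or if a joint passes its speed limit or range.

## Robot

A 6-joint arm with a two-finger parallel gripper is mounted at the origin on the work surface. World frame = base frame: x ahead of the robot, y to its left, z up, the work surface at z = 0. Lengths are in mm, angles in rad, forces in N, time in s.
With the tool pointing down it reaches from about 400 to 925 mm from the base axis. Payload 12.5 kg.
Tool frame: the origin (TCP) lies midway between the tips of the shut fingers; the grasp point (between the pads) lies 19 mm behind it; z points along the fingers, y is the direction in which the jaws open and shut (so a half turn about z gives the same grasp; the last joint's range is limited). The gripper opens to 95 mm and grips with 3 to 60 N. Pads are 20 mm wide; open, the fingers measure 119 mm over their backs; the gripper's body (75 mm by 180 mm) begins 59 mm behind the grasp point.
Start: joints at [-1.351, 0.491, 1.559, -0, 1.092, -0.106], TCP at [200.065, -592.132, 214.661] pointing down, gripper open.
Joint ranges: [-3.1, 3.1], [-0.84, 2.19], [0.05, 2.79], [-1.13, 4.28], [0.06, 2.93], [-2.69, 2.69]. Speed limits (rad/s): [2.22, 2.22, 2.79, 3.14, 3.14, 3.14].

## Interface

Orientations are given as [roll, pitch, yaw] about the fixed x, y, z axes, in that order (R = Rz(yaw) Ry(pitch) Rx(roll)).
In Python, from cell import env gives the robot as it stands.
- The arm moves only by the tool servo_tool, never from a script. Its argument "plan" is a list of rows, each a list of 7 numbers: the shift along the tool's x, y, z in m, then the turn, a rotation vector about the tool's x, y, z in degrees, then the opening in per cent of the stroke, from 0 (shut) to 100 (fully open). In form: [[dx, dy, dz, wx, wy, wz, jaw], ...]. A call has 1 to 8 rows; each row shifts and turns the pose as measured when the row begins, along the tool's axes as they then stand; what a row does not reach is not made up. A row lasts 1/12 s, in which the tool goes at most 41.7 mm and 7.16 degrees, less where a joint would pass 70% of its speed; a pose out of reach is approached as far as the arm can. A call is refused whole if a number of a shift passes 0.0417 or a number of a turn 7.16, either way. A call with a gripper value outside its range is refused whole. The fingers move at their own pace and stop on an object; the grip force is fixed at half the most. Time passes only in rows, so rows that do not move let the fingers close. It gives the time, the measured TCP pose, the force and the opening at its end, in the units of the state.
- env.state(): the state, without advancing time (a new reading comes with each control period).
- env.read_camera(name): name is "scene" or "top" or "wrist"; returns a dict with "img" (420x560x3 uint8, blue, green, red), "intrinsics" (3x3 intrinsics, pixels), "R" (3x3) and "t" (3): a world point X has camera coordinates R X + t. Camera axes: x right, y down, z forward; pixel columns grow to the right and rows downward; lengths in mm; the calibration is good to about 2 mm. The wrist camera is an equidistant fisheye: a pixel r from the principal point sees the ray r / f radians off the axis. A picture is of the moment at which its call begins. There is no depth.
- env.job_done(): hands the job in, once; it reports no verdict.
The state is a dict: "t": time; "joints": joint angles; "qvel": joint speeds; "tau": joint torques, N m; "eef_pos": TCP position; "tcp_rot": TCP orientation; "ft_force": force on the tool from outside, world axes, zero at the start; "moment": the same for the moment, N m; "opening": opening from 0.0 (shut) to 1.0 (fully open).
Only numpy, scipy, OpenCV 4.12 (cv2) and the standard library are available. Lean on these libraries where they do the work, as an engineer would, in place of code of your own. Each camera call takes 0.05 s, during which the arm holds its last target. There are 200 camera calls.

## Working session

There is one attempt and no reset: what is moved stays moved. The work goes in short steps, Python scripts to look and compute and a tool call to move; the robot and the scene stay as the last step left them, time stands still between calls to the robot, and variables do not carry over. Pictures are saved under pics/ and viewed, about 8 in all and at most 12, crops included, and the job is handed in when it is done.

Besides the shell and the picture viewer there is one more tool, called after "Call:" as name(argument=value, ...), one argument or row to a line, values as JSON. servo_tool: Moves the arm, as the interface text tells. Its arguments: {"type":"object","properties":{"plan":{"type":"array","items":{"type":"array","items":{"type":"number"}}}},"required":["plan"]}

```bash
ls; mkdir -p pics
cat > h.py <<'E'
import numpy as np, cv2
from cell import env
def snap(n,f):
    c=env.read_camera(n); cv2.imwrite('pics/'+f+'.png',c['img']); np.savez('pics/'+f+'.npz',**c); return c
def ray(c,u,v,fish=False):
    K=np.array(c['intrinsics']);R=np.array(c['R']);t=np.array(c['t'])
    x=(u-K[0,2])/K[0,0];y=(v-K[1,2])/K[1,1]
    if fish:
        r=np.hypot(x,y); d=np.array([x/r*np.sin(r),y/r*np.sin(r),np.cos(r)]) if r>1e-9 else np.array([0,0,1.])
    else: d=np.array([x,y,1.])
    return -R.T@t, R.T@d
def atz(c,u,v,z,fish=False):
    o,d=ray(c,u,v,fish); return o+d*(z-o[2])/d[2]
def proj(c,X):
    K=np.array(c['intrinsics']);p=np.array(c['R'])@np.array(X)+np.array(c['t']);return (K@(p/p[2]))[:2]
E
python3 - <<'E'
from h import *
a=snap('top','top0');b=snap('scene','scene0')
print(a['intrinsics'],a['R'],a['t']);print(env.state())
cv2.imwrite('pics/both.png',cv2.resize(np.vstack([a['img'],b['img']]),None,fx=.71,fy=.71))
E
```

```text
pics
[[386.35656992   0.         277.43964234]
 [  0.         386.35656992 210.70321302]
 [  0.           0.           1.        ]] [[-0.00147279 -0.99851599 -0.05443946]
 [-0.9955129   0.00661478 -0.09439439]
 [ 0.09461441  0.05405617 -0.99404529]] [ 73.72198756 539.64439747 721.34535921]
{'t': 0.1, 'joints': array([-1.35060131e+00,  4.91491894e-01,  1.55935888e+00, -2.27612817e-05,
        1.09172148e+00, -1.05605618e-01]), 'qvel': array([ 0.0001619 , -0.00275123, -0.00121936, -0.00148121, -0.00074536,
       -0.00091103]), 'tau': array([ 2.29778918e-03, -6.13622403e+01, -2.58606023e+01,  6.94086682e-02,
        4.70200460e-02, -5.64760296e-05]), 'eef_pos': array([ 200.00972472, -591.9146333 ,  214.1349824 ]), 'tcp_rot': array([-3.14061638e+00, -8.31834339e-05,  3.25811096e-01]), 'ft_force': array([ 0.48635815, -0.28324343,  0.21581036]), 'moment': array([-0.00929351,  0.00440249,  0.01152924]), 'opening': 1.0008320812835452}
```

View pics/top0.png

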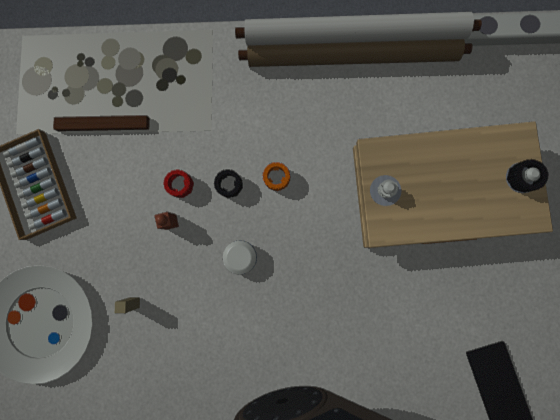

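View pics/scene0.png

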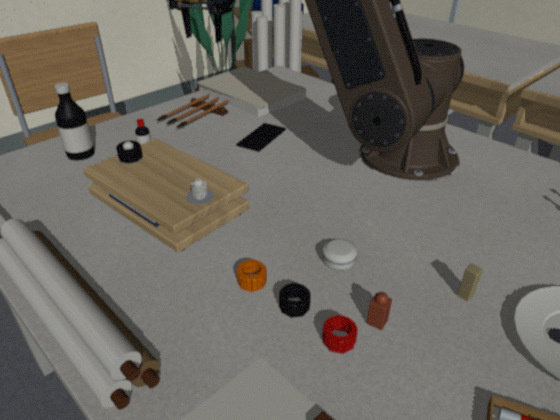

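Rings in the top view: red (178,183), black (228,183) and orange (277,176). The black one matches the loose knob, and the others are look-alikes. The bare spindle's tip is near (389,187). I'll confirm these in an enlarged crop.

Run:
```python
from h import *
a=np.load('pics/top0.npz');i=a['img']
A=cv2.resize(i[153:213,198:258],(480,480),interpolation=cv2.INTER_CUBIC)
B=cv2.resize(i[160:220,360:400],(320,480),interpolation=cv2.INTER_CUBIC)
A=cv2.convertScaleAbs(A,alpha=1.5,beta=10)
cv2.imwrite('pics/crop1.png',np.hstack([A,B]))
for n,u,v,z in [('knob',228,183,32),('knobc',228,183,16),('tip',389,187,113),('bl',363,247,74),('tl',357,140,74),('tr',536,123,74),('br',551,231,74),('paste',239,257,35),('seal',167,217,60)]: print(n,atz(a,u,v,z).round(1))
s=np.load('pics/scene0.npz'); print('scene knob',atz(s,295,299,16).round(1),'tip',atz(s,199,183,113).round(1))
```

```text
knob [594.5 167.9  32. ]
knobc [597.2 170.9  16. ]
tip [ 571. -123.  113.]
bl [469.6 -83.4  74. ]
tl [664.4 -76.9  74. ]
tr [ 690.2 -394.8   74. ]
br [ 496.8 -408.    74. ]
paste [451.  144.7  35. ]
seal [526.3 277.8  60. ]
scene knob [593.9 170.1  16. ] tip [ 576.1 -113.4  113. ]
```

View pics/crop1.png

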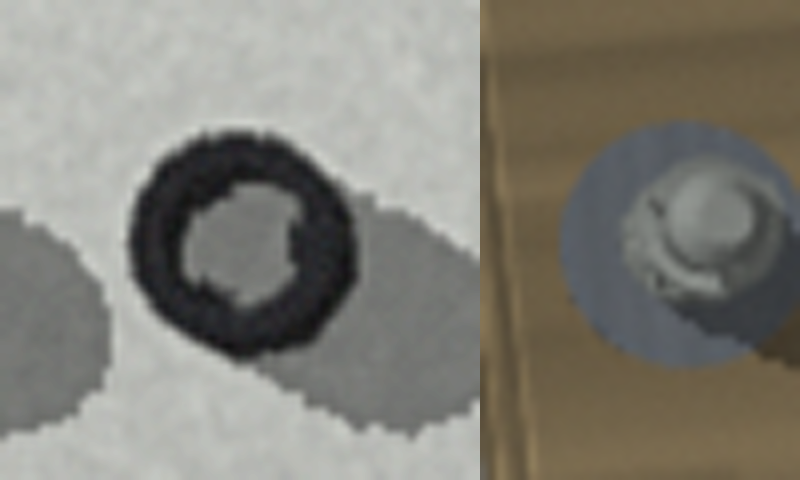

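The crop shows a black ring with three lugs, outline centre ≈(228.4,183.6), and the bare spindle, tip ≈(388.8,187.1). Both match the descriptions. I'll move above the knob and look with the wrist camera.

```bash
cat >> h.py <<'E'
def plan(target,yaw,n,jaw):
    """n equal world steps with yaw interpolation; prints rows in tool axes"""
    s=env.state();p=s['eef_pos'];y0=s['tcp_rot'][2];d=(np.array(target)-p)/n;dy=(yaw-y0)/n
    rows=[]
    for k in range(n):
        y=y0+k*dy;c,sn=np.cos(y),np.sin(y)
        rows.append([round((c*d[0]+sn*d[1])/1e3,4),round((sn*d[0]-c*d[1])/1e3,4),round(-d[2]/1e3,4),0,0,round(-np.degrees(dy),2),jaw])
    for i in range(0,n,8): print(rows[i:i+8])
E
python3 - <<'E'
from h import *
a=np.load('pics/top0.npz')
print(atz(a,228.4,183.6,16),atz(a,388.75,187.1,113),atz(a,385.6,190.6,74))
plan([596,170,200],1.57,24,100)
E
```

```text
[596.02177299 170.09086896  16.        ] [ 570.82921421 -122.56332141  113.        ] [ 570.5474588  -125.88824079   74.        ]
[[np.float64(0.0258), np.float64(-0.0248), np.float64(0.0006), 0, 0, np.float64(-2.97), 100], [np.float64(0.027), np.float64(-0.0234), np.float64(0.0006), 0, 0, np.float64(-2.97), 100], [np.float64(0.0282), np.float64(-0.022), np.float64(0.0006), 0, 0, np.float64(-2.97), 100], [np.float64(0.0293), np.float64(-0.0205), np.float64(0.0006), 0, 0, np.float64(-2.97), 100], [np.float64(0.0303), np.float64(-0.019), np.float64(0.0006), 0, 0, np.float64(-2.97), 100], [np.float64(0.0313), np.float64(-0.0174), np.float64(0.0006), 0, 0, np.float64(-2.97), 100], [np.float64(0.0321), np.float64(-0.0157), np.float64(0.0006), 0, 0, np.float64(-2.97), 100], [np.float64(0.0329), np.float64(-0.014), np.float64(0.0006), 0, 0, np.float64(-2.97), 100]]
[[np.float64(0.0336), np.float64(-0.0123), np.float64(0.0006), 0, 0, np.float64(-2.97), 100], [np.float64(0.0342), np.float64(-0.0105), np.float64(0.0006), 0, 0, np.float64(-2.97), 100], [np.float64(0.0347), np.float64(-0.0088), n
[... 549 characters left out ...]
0023), np.float64(0.0006), 0, 0, np.float64(-2.97), 100], [np.float64(0.0355), np.float64(0.0041), np.float64(0.0006), 0, 0, np.float64(-2.97), 100], [np.float64(0.0353), np.float64(0.006), np.float64(0.0006), 0, 0, np.float64(-2.97), 100], [np.float64(0.0349), np.float64(0.0078), np.float64(0.0006), 0, 0, np.float64(-2.97), 100], [np.float64(0.0345), np.float64(0.0096), np.float64(0.0006), 0, 0, np.float64(-2.97), 100], [np.float64(0.0339), np.float64(0.0114), np.float64(0.0006), 0, 0, np.float64(-2.97), 100], [np.float64(0.0333), np.float64(0.0131), np.float64(0.0006), 0, 0, np.float64(-2.97), 100], [np.float64(0.0326), np.float64(0.0148), np.float64(0.0006), 0, 0, np.float64(-2.97), 100]]
```

Call:
servo_tool(
  plan=[
    [0.026,-0.025,0,0,0,-3,100],
    [0.027,-0.023,0,0,0,-3,100],
    [0.028,-0.022,0,0,0,-3,100],
    [0.029,-0.02,0,0,0,-3,100],
    [0.03,-0.019,0,0,0,-3,100],
    [0.031,-0.017,0,0,0,-3,100],
    [0.032,-0.016,0,0,0,-3,100],
    [0.033,-0.014,0,0,0,-3,100],
  ],
)

```text
t: 0.77
eef_pos: [330.3, -332.2, 210.6]
tcp_rot: [-3.137, -0.001, 0.753]
ft_force: [1.5, -1.5, 1.2]
opening: 0.997
```

Call:
servo_tool(
  plan=[
    [0.034,-0.012,0,0,0,-3,100],
    [0.034,-0.01,0,0,0,-3,100],
    [0.035,-0.009,0,0,0,-3,100],
    [0.035,-0.007,0,0,0,-3,100],
    [0.035,-0.005,0,0,0,-3,100],
    [0.036,-0.003,0,0,0,-3,100],
    [0.036,-0.001,0,0,0,-3,100],
    [0.036,0,0,0,0,-3,100],
  ],
)

```text
t: 1.43
eef_pos: [460.2, -60.9, 211.1]
tcp_rot: [-3.137, -0.003, 1.192]
ft_force: [1.3, -0.3, -0.3]
opening: 1.002
```

Call:
servo_tool(
  plan=[
    [0.036,0.002,0,0,0,-3,100],
    [0.036,0.004,0,0,0,-3,100],
    [0.035,0.006,0,0,0,-3,100],
    [0.035,0.008,0,0,0,-3,100],
    [0.035,0.01,0,0,0,-3,100],
    [0.034,0.011,0,0,0,-3,100],
    [0.033,0.013,0,0,0,-3,100],
    [0.033,0.015,0,0,0,-3,100],
  ],
)

```text
t: 2.1
eef_pos: [582.4, 216.4, 210.7]
tcp_rot: [-3.136, -0.005, 1.634]
ft_force: [0.9, -0.0, 0.6]
opening: 1.0
```

```bash
cat >> h.py <<'E'
from scipy.spatial.transform import Rotation as Ro
def plan(target,yaw,n,jaw):
    s=env.state();p=s['eef_pos'];R0=Ro.from_euler('xyz',s['tcp_rot']);Rt=Ro.from_euler('xyz',[np.pi,0,yaw])
    rv=(R0.inv()*Rt).as_rotvec();d=(np.array(target)-p)/n
    rows=[]
    for k in range(n):
        R=R0*Ro.from_rotvec(rv*k/n)
        rows.append([round(float(x),4) for x in R.inv().apply(d)/1e3]+[round(float(x),2) for x in np.degrees(rv)/n]+[jaw])
    for i in range(0,n,8): print(rows[i:i+8])
E
python3 - <<'E'
from h import *
plan([596,170,150],1.57,4,100)
E
```

```text
[[-0.0119, 0.0027, 0.0151, -0.08, -0.06, 0.92, 100], [-0.0118, 0.0029, 0.0151, -0.08, -0.06, 0.92, 100], [-0.0117, 0.0031, 0.0151, -0.08, -0.06, 0.92, 100], [-0.0117, 0.0032, 0.0152, -0.08, -0.06, 0.92, 100]]
```

Call:
servo_tool(
  plan=[
    [-0.012,0.003,0.015,-0.08,-0.06,0.9,100],
    [-0.012,0.003,0.015,-0.08,-0.06,0.9,100],
    [-0.012,0.003,0.015,-0.08,-0.06,0.9,100],
    [-0.012,0.003,0.015,-0.08,-0.06,0.9,100],
    [0,0,0,0,0,0,100],
    [0,0,0,0,0,0,100],
  ],
)

```text
t: 2.6
eef_pos: [598.1, 177.4, 145.7]
tcp_rot: [-3.14, -0.001, 1.583]
ft_force: [-0.2, 0.3, -0.1]
opening: 1.002
```

Run:
```python
from h import *
w=snap('wrist','w0'); s=env.state();print(s['eef_pos'],s['tcp_rot'],w['intrinsics'])
R=w['R'];print(R,-R.T@w['t'])
def pf(X):
    p=R@np.array(X)+w['t'];th=np.arctan2(np.hypot(p[0],p[1]),p[2]);K=w['intrinsics'];return K[:2,2]+K[0,0]*th*p[:2]/np.hypot(p[0],p[1])
c=pf([596,170,32]);print(c)
x,y=int(c[0]),int(c[1]);x=min(max(x,80),480);y=min(max(y,60),360)
cv2.imwrite('pics/w0c.png',cv2.convertScaleAbs(cv2.resize(w['img'][y-60:y+60,x-80:x+80],(800,600),interpolation=cv2.INTER_CUBIC),alpha=2,beta=10));print(x-80,y-60)
```

```text
[597.94865995 177.40274847 145.77571669] [-3.14032327e+00 -1.27179387e-03  1.58351643e+00] [[325.1922621    0.         279.51078795]
 [  0.         325.1922621  209.64236433]
 [  0.           0.           1.        ]]
[[ 9.99916847e-01  1.28591261e-02 -9.71059120e-04]
 [ 1.27019940e-02 -9.69094142e-01  2.46363965e-01]
 [ 2.22697760e-03 -2.46355813e-01 -9.69176895e-01]] [597.21071962 247.3699283  315.01530708]
[277.37076821 215.4488946 ]
197 155
```

View pics/w0c.png

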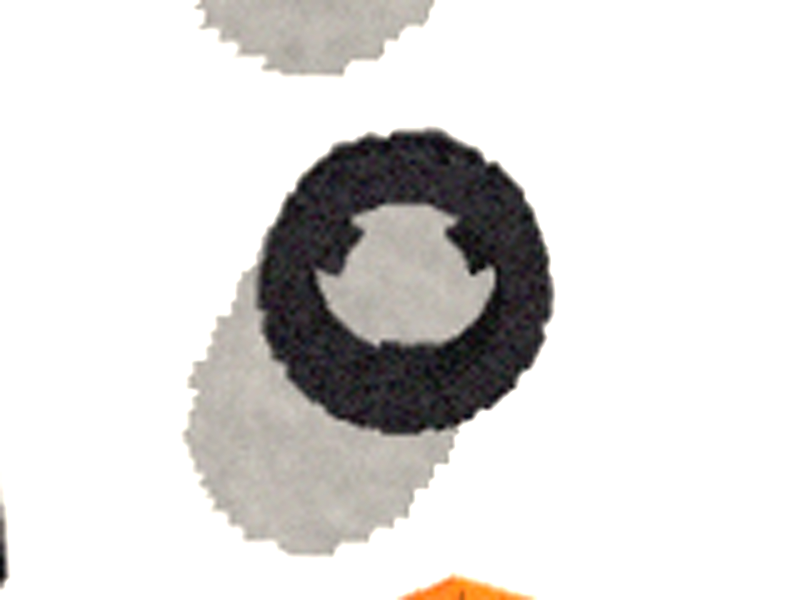

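Run:
```python
from h import *
w=np.load('pics/w0.npz')
i=cv2.cvtColor(w['img'],cv2.COLOR_BGR2GRAY)[155:275,197:357]
m=(i<45).astype(np.uint8);n,l,st,ce=cv2.connectedComponentsWithStats(m);k=l[20+12,80];print(i[32,80],k)
k=l[36,82];c,_=cv2.findContours((l==k).astype(np.uint8),cv2.RETR_EXTERNAL,cv2.CHAIN_APPROX_NONE);c=max(c,key=len);e=cv2.fitEllipse(c);print(e)
u,v=e[0][0]+197,e[0][1]+155
for z in (16,19,24,32):print(z,atz(w,u,v,z,True))
plan([596.5,172,60],1.57,3,100)
```

```text
12 1
((80.55147552490234, 56.32232666015625), (56.976806640625, 59.37294006347656), 3.153337001800537)
16 [596.05774725 169.69198578  16.        ]
19 [596.06931494 170.47132323  19.        ]
24 [596.08859443 171.77021898  24.        ]
32 [596.11944161 173.84845219  32.        ]
[[-0.0018, -0.0005, 0.0286, -0.02, -0.02, 0.26, 100], [-0.0018, -0.0005, 0.0286, -0.02, -0.02, 0.26, 100], [-0.0018, -0.0005, 0.0286, -0.02, -0.02, 0.26, 100]]
```

Call:
servo_tool(
  plan=[
    [-0.003,-0.001,0.025,0,0,0.2,100],
    [-0.003,-0.001,0.025,-0.04,-0.04,0.2,100],
    [-0.001,0,0.025,0,0,0.2,100],
    [0,0,0.02,0,0,0,100],
    [0,0,0,0,0,0,100],
    [0,0,0,0,0,0,100],
  ],
)

```text
t: 3.15
eef_pos: [598.9, 174.0, 55.0]
tcp_rot: [3.132, -0.003, 1.576]
ft_force: [-0.2, -0.5, 0.6]
opening: 1.003
```

Run:
```python
from h import *
plan([596,170.3,7],1.57,2,100)
```

```text
[[-0.0019, -0.0017, 0.024, 0.29, -0.09, 0.18, 100], [-0.0019, -0.0016, 0.024, 0.29, -0.09, 0.18, 100]]
```

Call:
servo_tool(
  plan=[
    [-0.002,-0.0015,0.02,0.25,-0.1,0.2,100],
    [-0.002,-0.001,0.015,0.25,-0.1,0.1,100],
    [0,0,0.008,0,0,0,100],
    [0,0,0,0,0,0,100],
    [0,0,0,0,0,0,100],
  ],
)

```text
t: 3.57
eef_pos: [599.9, 171.9, 17.1]
tcp_rot: [3.132, -0.001, 1.573]
ft_force: [-0.7, -0.3, 0.4]
opening: 0.999
```

Run:
```python
from h import *
plan([596,170.3,7],1.57,2,100);print(env.state()['tcp_rot'])
```

```text
[[-0.0008, -0.002, 0.005, 0.27, -0.03, 0.08, 100], [-0.0008, -0.002, 0.005, 0.27, -0.03, 0.08, 100]]
[ 3.13211056e+00 -1.16289451e-03  1.57296188e+00]
```

Call:
servo_tool(
  plan=[
    [-0.001,-0.003,0.006,0.4,-0.03,0,100],
    [-0.001,-0.002,0.004,0.4,0,0,100],
    [0,-0.001,0.002,0.2,0,0,100],
    [0,0,0,0,0,0,100],
  ],
)

```text
t: 3.9
eef_pos: [594.4, 170.1, 6.4]
tcp_rot: [-3.135, -0.001, 1.573]
ft_force: [-0.2, 0.1, 0.6]
opening: 0.996
```

Run:
```python
from h import *
plan([596,170.3,7],1.57,1,100);print(env.state()['tcp_rot'])
```

```text
[[0.0002, 0.0016, -0.0006, -0.38, -0.07, 0.19, 100]]
[-3.13497919e+00 -1.21227450e-03  1.57333816e+00]
```

Call:
servo_tool(
  plan=[
    [0,0.0015,0,-0.35,-0.05,0,100],
    [0,0,0,0,0,0,0],
    [0,0,0,0,0,0,0],
    [0,0,0,0,0,0,0],
    [0,0,0,0,0,0,0],
    [0,0,0,0,0,0,0],
    [0,0,0,0,0,0,0],
    [0,0,0,0,0,0,0],
  ],
)

```text
t: 4.57
eef_pos: [596.5, 170.2, 7.2]
tcp_rot: [3.14, -0.0, 1.573]
ft_force: [2.5, 0.6, -0.6]
opening: 0.564
```

Call:
servo_tool(
  plan=[
    [0,0,0,0,0,0,0],
    [0,0,0,0,0,0,0],
    [0,0,0,0,0,0,0],
    [0,0,0,0,0,0,0],
  ],
)

```text
t: 4.9
eef_pos: [596.5, 170.2, 7.1]
tcp_rot: [3.14, -0.0, 1.573]
ft_force: [0.1, 0.1, 0.2]
opening: 0.566
```

Run:
```python
from h import *
s=env.state();print(s['t'],s['eef_pos'],s['tcp_rot'],s['opening']*95,s['ft_force'],s['moment'],s['joints'])
```

```text
4.9 [596.49287775 170.18335993   7.14905911] [ 3.14036361e+00 -4.29755167e-04  1.57325527e+00] 53.76158291062178 [0.14969487 0.13700293 0.16547014] [ 0.00561333 -0.04965295  0.05308445] [1.71386444e-01 7.42495998e-01 1.73414913e+00 3.52275319e-04
 6.63663748e-01 1.68650402e-01]
```

Call:
servo_tool(
  plan=[
    [0,0,-0.02,0,0,0,0],
    [0,0,-0.035,0,0,0,0],
    [0,0,-0.035,0,0,0,0],
    [0,0,-0.035,0,0,0,0],
    [-0.01,-0.002,-0.015,0,0,0.5,0],
    [-0.025,-0.002,0,0,0,1,0],
    [-0.03,-0.002,0,0,0,1,0],
    [-0.03,-0.002,0,0,0,1,0],
  ],
)

```text
t: 5.57
eef_pos: [585.2, 77.2, 152.5]
tcp_rot: [-3.14, 0.0, 1.517]
ft_force: [0.6, 0.2, -1.3]
opening: 0.565
```

Run:
```python
from h import *
s=env.state();print(s['eef_pos'],s['tcp_rot'],s['opening'])
plan([570.6,-123,145],1.4,8,0)
```

```text
[585.16569235  77.16685773 152.54583768] [-3.14032626e+00  8.08771697e-05  1.51704067e+00] 0.5647729369392095
[[-0.0251, -0.0005, 0.0009, -0.01, 0.0, 0.84, 0], [-0.0251, -0.0001, 0.0009, -0.01, 0.0, 0.84, 0], [-0.0251, 0.0003, 0.0009, -0.01, 0.0, 0.84, 0], [-0.0251, 0.0006, 0.0009, -0.01, 0.0, 0.84, 0], [-0.0251, 0.001, 0.0009, -0.01, 0.0, 0.84, 0], [-0.0251, 0.0014, 0.0009, -0.01, 0.0, 0.84, 0], [-0.025, 0.0017, 0.0009, -0.01, 0.0, 0.84, 0], [-0.025, 0.0021, 0.0009, -0.01, 0.0, 0.84, 0]]
```

Call:
servo_tool(
  plan=[
    [-0.03,0,0.001,0,0,1,0],
    [-0.03,0,0.001,0,0,1,0],
    [-0.03,0.001,0.001,0,0,1,0],
    [-0.03,0.001,0.001,0,0,1,0],
    [-0.03,0.002,0.001,0,0,1,0],
    [-0.02,0.001,0.001,0,0,0.8,0],
    [-0.01,0,0,0,0,0,0],
    [0,0,0,0,0,0,0],
  ],
)

```text
t: 6.23
eef_pos: [569.1, -115.0, 146.7]
tcp_rot: [-3.141, 0.001, 1.407]
ft_force: [-0.3, 0.2, -0.9]
opening: 0.565
```

Run:
```python
from h import *
s=env.state();print(s['eef_pos'],s['tcp_rot'],s['opening'],s['qvel'].round(3),s['joints'].round(3))
plan([570.6,-123,140],1.4,2,0)
```

```text
[ 569.06768828 -115.00693945  146.69622255] [-3.14053994e+00  5.21275558e-04  1.40708424e+00] 0.5648613630224903 [-0.     0.004  0.004  0.007  0.001  0.021] [-3.130e-01  5.060e-01  1.744e+00 -1.000e-03  8.930e-01 -1.490e-01]
[[-0.0038, 0.0014, 0.0033, -0.03, 0.02, 0.2, 0], [-0.0038, 0.0014, 0.0033, -0.03, 0.02, 0.2, 0]]
```

Run:
```python
from h import *
s=np.load('pics/scene0.npz')
w=snap('wrist','w1')
i=s['img'][160:220,160:240].copy()
A=cv2.resize(i,(640,480),interpolation=cv2.INTER_CUBIC)
for z in (113,74):
    p=proj(s,[570.6,-123,z]);print(p);q=((p-[160,160]+.5)*8).astype(int);cv2.circle(A,tuple(map(int,q)),3,(0,0,255),1)
c=snap('scene','s1')
B=cv2.resize(c['img'][130:230,130:260],(624,480),interpolation=cv2.INTER_CUBIC)
cv2.imwrite('pics/c2.png',cv2.resize(np.hstack([A,B]),(800,304)))
```

```text
[198.37980519 180.09636227]
[200.29604319 196.55263585]
```

View pics/c2.png

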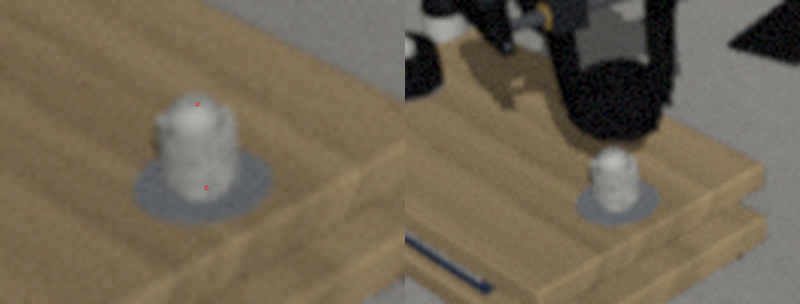

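View pics/w1.png

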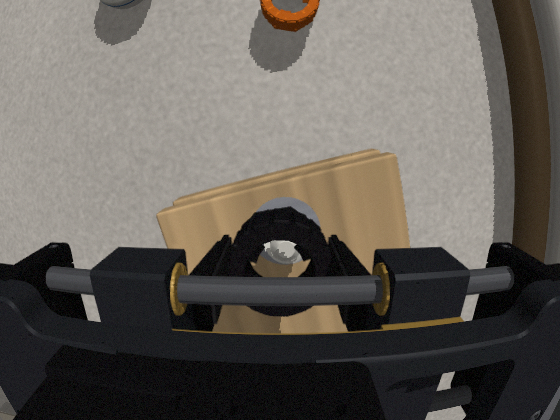

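Run:
```python
from h import *
s=np.load('pics/scene0.npz');w=np.load('pics/w1.npz')
print('disc scene',atz(s,199.5,196.0,74),'tip',atz(s,198.6,179.5,113))
st=env.state();p=st['eef_pos'];print(p,st['tcp_rot'])
R=w['R'];K=w['intrinsics'];print(-R.T@w['t'])
def pf(X):
    q=R@np.array(X)+w['t'];h=np.hypot(q[0],q[1]);return K[:2,2]+K[0,0]*np.arctan2(h,q[2])*q[:2]/h
C=cv2.convertScaleAbs(cv2.resize(w['img'][185:335,190:370],None,fx=4,fy=4,interpolation=cv2.INTER_CUBIC),alpha=1.6,beta=15)
def draw(c,r,z,col):
    for a in np.linspace(0,2*np.pi,90):
        q=(pf([c[0]+r*np.cos(a),c[1]+r*np.sin(a),z])-[190,185]+.5)*4;cv2.circle(C,tuple(map(int,q)),1,col,-1)
f=p[2]-7.15
draw(p[:2],27,f+32,(0,255,0));draw(p[:2],17.5,f+32,(0,255,255))
sp=[570.6,-123.5];draw(sp,25,74,(255,0,0));draw(sp,6,113,(0,0,255));draw(sp,15,103,(255,0,255))
cv2.imwrite('pics/w1c.png',C)
```

```text
disc scene [ 570.56345742 -125.74937697   74.        ] tip [ 568.95723311 -124.51177535  113.        ]
[ 569.30155924 -113.05504112  146.75896885] [-3.14047870e+00  1.57460149e-04  1.40847243e+00]
[580.34542416 -45.64970671 315.84099902]
```

View pics/w1c.png

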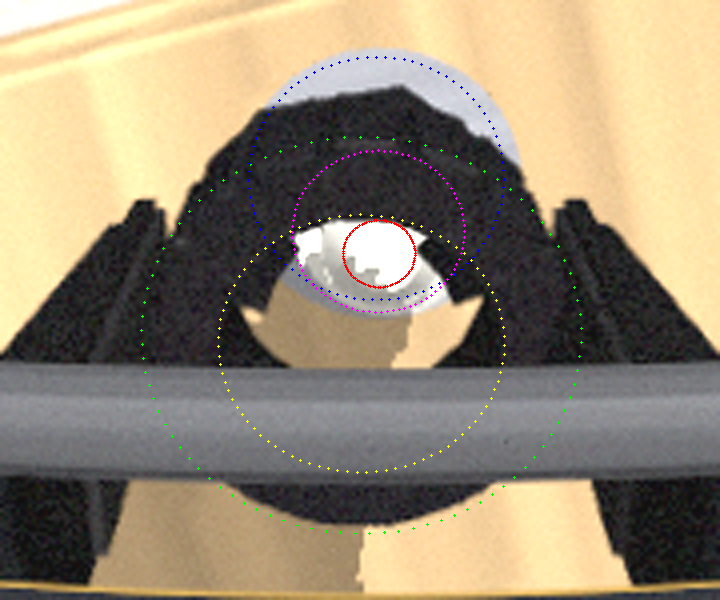

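Run:
```python
from h import *
plan([571,-124.3,116],1.4,4,0)
```

```text
[[-0.0027, 0.0009, 0.0077, -0.02, 0.0, 0.12, 0], [-0.0027, 0.0009, 0.0077, -0.02, 0.0, 0.12, 0], [-0.0027, 0.0009, 0.0077, -0.02, 0.0, 0.12, 0], [-0.0027, 0.0009, 0.0077, -0.02, 0.0, 0.12, 0]]
```

Call:
servo_tool(
  plan=[
    [-0.004,0.0012,0.007,-0.02,0,0.1,0],
    [-0.003,0.001,0.007,-0.02,0,0.1,0],
    [-0.003,0.001,0.007,-0.02,0,0.1,0],
    [-0.001,0.0005,0.007,0,0,0.1,0],
    [0,0,0,0,0,0,0],
    [0,0,0,0,0,0,0],
  ],
)

```text
t: 6.83
eef_pos: [571.8, -120.3, 115.1]
tcp_rot: [-3.14, -0.001, 1.407]
ft_force: [0.6, -1.3, -0.7]
opening: 0.563
```

Run:
```python
from h import *
s=env.state();print(s['eef_pos'],s['tcp_rot'],s['ft_force'],s['moment'])
plan([571,-124.3,102],1.4,2,0)
```

```text
[ 571.7912694 -120.3267548  115.0909131] [-3.14042121e+00 -5.46918053e-04  1.40749740e+00] [ 0.57769791 -1.26583781 -0.70355345] [-0.05566005 -0.08387313 -0.00713943]
[[-0.002, -0.0001, 0.0065, -0.03, -0.02, 0.21, 0], [-0.002, -0.0001, 0.0065, -0.03, -0.02, 0.21, 0]]
```

Call:
servo_tool(
  plan=[
    [-0.003,0,0,-0.03,0,0.2,0],
    [-0.002,0,0.004,0,0,0.1,0],
    [-0.001,0,0.004,0,0,0,0],
    [0,0,0.004,0,0,0,0],
    [0,0,0,0,0,0,0],
    [0,0,0,0,0,0,0],
  ],
)

```text
t: 7.33
eef_pos: [570.8, -126.6, 101.9]
tcp_rot: [-3.141, -0.001, 1.402]
ft_force: [-0.1, -0.2, -1.1]
opening: 0.565
```

Run:
```python
from h import *
s=env.state();print(s['eef_pos'],s['tcp_rot'],s['ft_force'],s['moment'])
plan([571,-124.3,95],1.4,2,0)
```

```text
[ 570.82874639 -126.58913878  101.94669141] [-3.14121945e+00 -5.19322928e-04  1.40212239e+00] [-0.13984158 -0.16983368 -1.06739203] [-0.01331028 -0.11091814  0.02495071]
[[0.0011, -0.0001, 0.0035, -0.01, -0.01, 0.06, 0], [0.0011, -0.0001, 0.0035, -0.01, -0.01, 0.06, 0]]
```

Call:
servo_tool(
  plan=[
    [0.002,0,0.001,0,0,0,0],
    [0.0003,0,0.002,0,0,0,0],
    [0,0,0.002,0,0,0,0],
    [0,0,0.001,0,0,0,0],
    [0,0,0,0,0,0,0],
  ],
)

```text
t: 7.75
eef_pos: [571.4, -123.9, 95.7]
tcp_rot: [3.141, -0.0, 1.402]
ft_force: [0.3, -0.5, -0.3]
opening: 0.57
```

```bash
cat >> h.py <<'E'
def st():
    s=env.state();print(round(s['t'],2),s['eef_pos'].round(2),s['tcp_rot'].round(4),'F',s['ft_force'].round(2),'M',s['moment'].round(3),'j6',s['joints'][5].round(3),s['opening'].round(3))
E
python3 -c "
from h import *
st()"
```

```text
Traceback (most recent call last):
  File "h.py", line 34, in st
    s=env.state();print(round(s['t'],2),s['eef_pos'].round(2),s['tcp_rot'].round(4),'F',s['ft_force'].round(2),'M',s['moment'].round(3),'j6',s['joints'][5].round(3),s['opening'].round(3))
                                                                                                                                                                     ^^^^^^^^^^^^^^^^^^
AttributeError: 'float' object has no attribute 'round'
```

Call:
servo_tool(
  plan=[
    [0,0,0.001,0,0,0,0],
    [0,0,0.001,0,0,0,0],
    [0,0,0.001,0,0,0,0],
    [0,0,0,0,0,0,0],
  ],
)

```text
t: 8.08
eef_pos: [571.7, -124.6, 92.9]
tcp_rot: [3.14, 0.0, 1.402]
ft_force: [-0.8, -0.3, -1.7]
opening: 0.563
```

```bash
sed -i "s/s\['opening'\].round(3)/round(s['opening'],3)/" h.py
python3 -c "
from h import *
st()"
```

```text
8.08 [ 571.67 -124.58   92.87] [3.1403e+00 5.0000e-04 1.4025e+00] F [-0.77 -0.33 -1.65] M [-0.091 -0.02  -0.02 ] j6 -0.159 0.563
```

Call:
servo_tool(
  plan=[
    [0,0,0.001,0,0,0,0],
    [0,0,0.001,0,0,0,0],
    [0,0,0,0,0,0,0],
  ],
)

```text
t: 8.33
eef_pos: [571.7, -124.6, 90.6]
tcp_rot: [3.14, 0.0, 1.402]
ft_force: [0.0, -0.7, -1.7]
opening: 0.57
```

```bash
python3 -c "
from h import *
st()"
```

```text
8.33 [ 571.7  -124.55   90.63] [3.1402e+00 3.0000e-04 1.4022e+00] F [ 0.02 -0.74 -1.73] M [-0.215 -0.041 -0.015] j6 -0.159 0.57
```

Call:
servo_tool(
  plan=[
    [0,0,0.001,0,0,0,0],
    [0,0,0.001,0,0,0,0],
    [0,0,0,0,0,0,0],
  ],
)

```text
t: 8.58
eef_pos: [571.8, -124.6, 89.0]
tcp_rot: [3.14, 0.0, 1.402]
ft_force: [-1.7, -1.0, 1.8]
opening: 0.564
```

```bash
python3 -c "
from h import *
st()"
```

```text
8.58 [ 571.85 -124.56   88.96] [3.1397e+00 4.0000e-04 1.4023e+00] F [-1.69 -1.03  1.8 ] M [-0.125  0.121  0.014] j6 -0.159 0.564
```

Call:
servo_tool(
  plan=[
    [0,0,0,0,0,-4,0],
    [0,0,0,0,0,-4,0],
    [0,0,0,0,0,-4,0],
    [0,0,0,0,0,0,0],
  ],
)

```text
t: 8.92
eef_pos: [571.8, -124.8, 89.6]
tcp_rot: [3.139, 0.001, 1.62]
ft_force: [-1.2, -0.4, 0.5]
opening: 0.563
```

```bash
python3 -c "
from h import *
st()"
```

```text
8.92 [ 571.79 -124.81   89.62] [3.1394e+00 1.3000e-03 1.6203e+00] F [-1.18 -0.44  0.52] M [-0.073 -0.059 -0.011] j6 -0.377 0.563
```

Call:
servo_tool(
  plan=[
    [0,0,0.0002,0,0,-4,0],
    [0,0,0.0001,0,0,-4,0],
    [0,0,0.0001,0,0,-4,0],
    [0,0,0.0001,0,0,-4,0],
    [0,0,0.0001,0,0,-4,0],
    [0,0,0.0001,0,0,-4,0],
    [0,0,0,0,0,0,0],
  ],
)

```text
t: 9.5
eef_pos: [571.7, -125.2, 90.8]
tcp_rot: [3.139, 0.003, 2.041]
ft_force: [-1.2, 0.1, -0.2]
opening: 0.565
```

```bash
python3 -c "
from h import *
st()"
```

```text
9.5 [ 571.73 -125.25   90.78] [3.1394 0.0033 2.0411] F [-1.24  0.13 -0.23] M [-0.004 -0.064 -0.007] j6 -0.798 0.565
```

Call:
servo_tool(
  plan=[
    [0,0,0.0003,0,0,-4,0],
    [0,0,0.0003,0,0,-4,0],
    [0,0,0.0003,0,0,-3,0],
    [0,0,0.0004,0,0,-1,0],
    [0,0,0.0002,0,0,0,0],
    [0,0,0,0,0,0,0],
  ],
)

```text
t: 10.0
eef_pos: [571.9, -125.1, 91.3]
tcp_rot: [3.139, 0.005, 2.235]
ft_force: [-1.6, -0.5, 1.0]
opening: 0.567
```

```bash
python3 -c "
from h import *
st()"
```

```text
10.0 [ 571.92 -125.06   91.27] [3.139  0.0048 2.2352] F [-1.6  -0.47  0.95] M [-0.205  0.022 -0.028] j6 -0.992 0.567
```

Call:
servo_tool(
  plan=[
    [0,0,0.0003,0,0,-1.5,0],
    [0,0,0.0003,0,0,-1.5,0],
    [0,0,0.0003,0,0,-1.5,0],
    [0,0,0.0002,0,0,-1.5,0],
    [0,0,0.0002,0,0,0,0],
    [0,0,0.0002,0,0,0,0],
    [0,0,0.0002,0,0,0,0],
  ],
)

```text
t: 10.58
eef_pos: [572.1, -124.9, 91.3]
tcp_rot: [3.139, 0.006, 2.338]
ft_force: [-2.6, -0.9, 6.3]
opening: 0.563
```

```bash
python3 -c "
from h import *
st();plan([571.9,-125,91.5],env.state()['tcp_rot'][2],1,0)"
```

```text
10.58 [ 572.11 -124.86   91.35] [3.1386 0.0059 2.3378] F [-2.56 -0.95  6.27] M [-0.152  0.299 -0.036] j6 -1.095 0.563
[[0.0, -0.0002, -0.0002, 0.17, 0.34, 0.0, 0]]
```

Call:
servo_tool(
  plan=[
    [0,0,0,0.08,0.15,-1.5,0],
    [0,0,0,0.08,0.15,-1.5,0],
    [0,0,0,0,0,-1.5,0],
    [0,0,0,0,0,-1.5,0],
    [0,0,0,0,0,0,0],
    [0,0,0,0,0,0,0],
  ],
)

```text
t: 11.08
eef_pos: [572.0, -124.8, 91.5]
tcp_rot: [-3.141, -0.0, 2.446]
ft_force: [-1.4, -1.3, 4.1]
opening: 0.565
```

```bash
python3 -c "
from h import *
st()"
```

```text
11.08 [ 571.97 -124.76   91.53] [-3.1414e+00 -1.0000e-04  2.4456e+00] F [-1.38 -1.29  4.07] M [-0.039  0.181 -0.048] j6 -1.202 0.565
```

Call:
servo_tool(
  plan=[
    [0,0,0.0001,0,0,-2,0],
    [0,0,0.0001,0,0,-2,0],
    [0,0,0.0001,0,0,-2,0],
    [0,0,0.0001,0,0,-2,0],
    [0,0,0,0,0,0,0],
  ],
)

```text
t: 11.5
eef_pos: [571.3, -123.5, 91.3]
tcp_rot: [3.141, -0.003, 2.587]
ft_force: [-1.9, -1.7, 3.9]
opening: 0.568
```

```bash
python3 -c "
from h import *
st()"
```

```text
11.5 [ 571.3  -123.53   91.32] [ 3.1411e+00 -2.9000e-03  2.5871e+00] F [-1.91 -1.67  3.86] M [-0.353  0.235 -0.082] j6 -1.344 0.568
```

Call:
servo_tool(
  plan=[
    [0,-0.0003,0.0001,0,0.1,-2,0],
    [0,-0.0003,0.0001,0,0,-2,0],
    [0,0,0.0002,0,0,-2,0],
    [0,0,0.0002,0,0,-2,0],
    [0,0,0,0,0,0,0],
  ],
)

```text
t: 11.92
eef_pos: [570.9, -123.8, 90.7]
tcp_rot: [3.14, -0.005, 2.728]
ft_force: [-1.3, -2.8, -0.2]
opening: 0.566
```

```bash
python3 -c "
from h import *
st()"
```

```text
11.92 [ 570.87 -123.8    90.73] [ 3.1404 -0.0051  2.7279] F [-1.35 -2.85 -0.23] M [-0.5   -0.047 -0.011] j6 -1.486 0.566
```

Call:
servo_tool(
  plan=[
    [0,-0.0005,0.0004,0,-0.2,-1,0],
    [0,-0.0003,0.0005,0,-0.1,-1,0],
    [0,0,0.0005,0,0,0,0],
    [0,0,0,0,0,0,0],
  ],
)

```text
t: 12.25
eef_pos: [570.6, -124.3, 88.2]
tcp_rot: [3.14, 0.0, 2.761]
ft_force: [1.1, -0.7, -0.1]
opening: 0.57
```

```bash
python3 -c "
from h import *
st();plan([571.9,-125,91.5],env.state()['tcp_rot'][2],1,0)"
```

```text
12.25 [ 570.63 -124.33   88.18] [3.1398e+00 2.0000e-04 2.7615e+00] F [ 1.11 -0.71 -0.15] M [-0.035 -0.245 -0.017] j6 -1.521 0.57
[[-0.0014, -0.0001, -0.0033, 0.1, 0.01, 0.0, 0]]
```

Call:
servo_tool(
  plan=[
    [0,0,0.0006,0,0,0,0],
    [0,0,0.0006,0,0,0,0],
    [0,0,0.0005,0,0,0,0],
    [0,0,0,0,0,0,0],
  ],
)

```text
t: 12.58
eef_pos: [570.8, -124.2, 87.1]
tcp_rot: [3.14, 0.001, 2.76]
ft_force: [-1.6, -0.2, 0.1]
opening: 0.564
```

```bash
python3 -c "
from h import *
st()"
```

```text
12.58 [ 570.85 -124.22   87.06] [3.1396e+00 8.0000e-04 2.7601e+00] F [-1.57 -0.16  0.06] M [-0.016  0.028  0.03 ] j6 -1.519 0.564
```

Call:
servo_tool(
  plan=[
    [0,0,0.0005,0,0,0,0],
    [0,0,0.0005,0,0,0,0],
    [0,0,0.0003,0,0,0,0],
    [0,0,0,0,0,0,0],
  ],
)

```text
t: 12.92
eef_pos: [570.8, -124.2, 87.0]
tcp_rot: [3.14, 0.002, 2.759]
ft_force: [-1.6, -0.4, 0.9]
opening: 0.565
```

```bash
python3 -c "
from h import *
st()"
```

```text
12.92 [ 570.83 -124.19   87.  ] [3.1397e+00 1.7000e-03 2.7594e+00] F [-1.64 -0.35  0.85] M [0.016 0.016 0.006] j6 -1.519 0.565
```

Call:
servo_tool(
  plan=[
    [0,0,0.0002,0,0,3,0],
    [0,0,0.0002,0,0,4,0],
    [0,0,0.0003,0,0,4,0],
    [0,0,0.0003,0,0,4,0],
    [0,0,0.0003,0,0,4,0],
    [0,0,0,0,0,0,0],
  ],
)

```text
t: 13.42
eef_pos: [571.8, -124.1, 86.0]
tcp_rot: [3.138, 0.003, 2.412]
ft_force: [-2.0, -0.4, 1.9]
opening: 0.566
```

```bash
python3 -c "
from h import *
st()"
```

```text
13.42 [ 571.8  -124.07   86.  ] [3.1378e+00 3.0000e-03 2.4123e+00] F [-1.99 -0.43  1.89] M [-0.05   0.128 -0.043] j6 -1.171 0.566
```

Call:
servo_tool(
  plan=[
    [0.0003,-0.0003,0.0002,0,0.1,4,0],
    [0.0002,-0.0002,0.0003,0,0.1,4,0],
    [0,0,0.0002,0,0.1,4,0],
    [0,0,0.0003,0,0,4,0],
    [0,0,0.0002,0,0,4,0],
    [0,0,0.0003,0,0,4,0],
    [0,0,0.0002,0,0,4,0],
    [0,0,0,0,0,0,0],
  ],
)

```text
t: 14.08
eef_pos: [572.5, -124.2, 84.7]
tcp_rot: [3.136, -0.002, 1.92]
ft_force: [-1.5, -1.2, 1.8]
opening: 0.568
```

```bash
python3 -c "
from h import *
st();plan([571.9,-125,91.5],env.state()['tcp_rot'][2],1,0)"
```

```text
14.08 [ 572.49 -124.25   84.66] [ 3.1361e+00 -2.2000e-03  1.9199e+00] F [-1.54 -1.18  1.82] M [-0.102  0.11   0.027] j6 -0.683 0.568
[[-0.0005, -0.0008, -0.0068, 0.32, -0.13, -0.0, 0]]
```

Call:
servo_tool(
  plan=[
    [0,-0.0003,0.0002,0.15,-0.05,4,0],
    [0,-0.0003,0.0003,0.15,-0.05,4,0],
    [0,-0.0002,0.0002,0,0,4,0],
    [0,0,0.0003,0,0,4,0],
    [0,0,0.0002,0,0,4,0],
    [0,0,0.0003,0,0,4,0],
    [0,0,0.0002,0,0,4,0],
    [0,0,0,0,0,0,0],
  ],
)

```text
t: 14.75
eef_pos: [573.1, -124.9, 83.3]
tcp_rot: [3.139, 0.0, 1.443]
ft_force: [-1.6, -0.5, 2.6]
opening: 0.564
```

```bash
python3 -c "
from h import *
st();plan([571.9,-125,91.5],env.state()['tcp_rot'][2],1,0)"
```

```text
14.75 [ 573.11 -124.92   83.29] [3.1386e+00 1.0000e-04 1.4429e+00] F [-1.58 -0.51  2.57] M [-0.048  0.085 -0.014] j6 -0.2 0.564
[[-0.0002, -0.0012, -0.0082, 0.17, 0.0, 0.0, 0]]
```

Call:
servo_tool(
  plan=[
    [0,-0.0006,0.0001,0.1,0,4,0],
    [0,-0.0006,0.0002,0.1,0,4,0],
    [0,-0.0005,0.0002,0,0,4,0],
    [0,-0.0002,0.0003,0,0,4,0],
    [0,0,0.0002,0,0,4,0],
    [0,0,0.0003,0,0,4,0],
    [0,0,0,0,0,0,0],
  ],
)

```text
t: 15.33
eef_pos: [572.5, -125.0, 82.0]
tcp_rot: [3.139, -0.001, 1.044]
ft_force: [-1.8, 0.5, 1.8]
opening: 0.567
```

```bash
python3 -c "
from h import *
st();plan([571.9,-125,91.5],env.state()['tcp_rot'][2],1,0)"
```

```text
15.33 [ 572.49 -124.96   81.96] [ 3.1392e+00 -6.0000e-04  1.0437e+00] F [-1.82  0.52  1.85] M [-0.132  0.261  0.014] j6 0.199 0.567
[[-0.0003, -0.0005, -0.0095, 0.14, -0.03, -0.0, 0]]
```

Call:
servo_tool(
  plan=[
    [-0.0001,-0.0005,0.0002,0.1,0,4,0],
    [0,-0.0005,0.0002,0,0,4,0],
    [0,-0.0004,0.0002,0,0,4,0],
    [0,0,0.0002,0,0,4,0],
    [0,0,0.0001,0,0,4,0],
    [0,0,0,0,0,0,0],
  ],
)

```text
t: 15.83
eef_pos: [572.1, -124.7, 81.2]
tcp_rot: [3.139, -0.002, 0.718]
ft_force: [-0.9, 0.1, 2.9]
opening: 0.567
```

```bash
python3 -c "
from h import *
st();plan([571.9,-125,91.5],env.state()['tcp_rot'][2],1,0)"
```

```text
15.83 [ 572.12 -124.69   81.15] [ 3.1393e+00 -1.8000e-03  7.1770e-01] F [-0.87  0.11  2.87] M [-0.007  0.209 -0.065] j6 0.525 0.567
[[-0.0004, 0.0001, -0.0103, 0.13, -0.1, -0.0, 0]]
```

Call:
servo_tool(
  plan=[
    [0,0,0.0001,0.1,-0.1,4,0],
    [0,0,0.0001,0,0,4,0],
    [0,0,0,0,0,4,0],
    [0,0,0,0,0,4,0],
    [0,0,0,0,0,4,0],
    [0,0,0,0,0,0,0],
  ],
)

```text
t: 16.33
eef_pos: [572.4, -125.0, 81.1]
tcp_rot: [3.141, -0.0, 0.396]
ft_force: [-1.0, 0.1, 1.3]
opening: 0.565
```

```bash
python3 -c "
from h import *
st()"
```

```text
16.33 [ 572.36 -125.01   81.12] [ 3.1405e+00 -5.0000e-04  3.9580e-01] F [-1.    0.07  1.29] M [-0.029  0.151 -0.033] j6 0.848 0.565
```

Call:
servo_tool(
  plan=[
    [0,0,0,0,0,3,0],
    [0,0,0,0,0,2,0],
    [0,0,0,0,0,1.5,0],
    [0,0,0,0,0,0,0],
  ],
)

```text
t: 16.67
eef_pos: [572.2, -125.1, 81.1]
tcp_rot: [3.14, -0.0, 0.305]
ft_force: [-1.1, -1.4, 1.5]
opening: 0.567
```

```bash
python3 -c "
from h import *
st()"
```

```text
16.67 [ 572.21 -125.14   81.11] [ 3.1403 -0.      0.3053] F [-1.1  -1.38  1.54] M [-0.221  0.077 -0.077] j6 0.939 0.567
```

Call:
servo_tool(
  plan=[
    [0,0,0,0,0,2,0],
    [0,0,0,0,0,1.5,0],
    [0,0,0,0,0,1.5,0],
    [0,0,0,0,0,0,0],
  ],
)

```text
t: 17.0
eef_pos: [572.1, -125.4, 81.1]
tcp_rot: [3.14, 0.0, 0.229]
ft_force: [-1.1, -2.0, 1.8]
opening: 0.566
```

```bash
python3 -c "
from h import *
st()"
```

```text
17.0 [ 572.05 -125.41   81.11] [3.1396e+00 5.0000e-04 2.2870e-01] F [-1.13 -2.01  1.75] M [-0.172  0.115  0.232] j6 1.016 0.566
```

Call:
servo_tool(
  plan=[
    [0,0,0,0,0,0.6,0],
    [0,0,0,0,0,0.3,0],
  ],
)

```text
t: 17.17
eef_pos: [572.0, -125.4, 81.1]
tcp_rot: [3.139, 0.001, 0.216]
ft_force: [-0.9, -2.1, 2.0]
opening: 0.568
```

```bash
python3 -c "
from h import *
st()"
```

```text
17.17 [ 572.03 -125.44   81.1 ] [3.1394e+00 6.0000e-04 2.1550e-01] F [-0.85 -2.12  1.97] M [-0.241  0.147  0.734] j6 1.03 0.568
```

Call:
servo_tool(
  plan=[
    [0,0,0,0,0,-0.6,0],
  ],
)

```text
t: 17.25
eef_pos: [572.0, -125.4, 81.1]
tcp_rot: [3.14, 0.001, 0.226]
ft_force: [-0.3, -1.6, 1.8]
opening: 0.567
```

```bash
python3 -c "
from h import *
st()"
```

```text
17.25 [ 572.04 -125.39   81.08] [3.1396e+00 6.0000e-04 2.2590e-01] F [-0.35 -1.58  1.78] M [-0.301  0.168 -0.274] j6 1.019 0.567
```

Call:
servo_tool(
  plan=[
    [0,0,0,0,0,0.3,0],
    [0,0,0,0,0,0,0],
  ],
)

```text
t: 17.42
eef_pos: [572.0, -125.4, 81.1]
tcp_rot: [3.14, 0.0, 0.221]
ft_force: [-1.3, -2.1, 1.5]
opening: 0.564
```

```bash
python3 -c "
from h import *
st()"
```

```text
17.42 [ 572.02 -125.42   81.09] [3.1398e+00 5.0000e-04 2.2110e-01] F [-1.3  -2.07  1.53] M [-0.196  0.134  0.324] j6 1.024 0.564
```

Call:
servo_tool(
  plan=[
    [0,0,0,0,0,0,0],
    [0,0,0,0,0,0,0],
    [0,0,0,0,0,0,0],
  ],
)

```text
t: 17.67
eef_pos: [572.0, -125.4, 81.1]
tcp_rot: [3.14, 0.0, 0.222]
ft_force: [-1.4, -2.6, 2.6]
opening: 0.568
```

```bash
python3 -c "
from h import *
st()"
```

```text
17.67 [ 572.04 -125.41   81.1 ] [3.1398e+00 4.0000e-04 2.2160e-01] F [-1.41 -2.6   2.57] M [-0.186  0.201  0.335] j6 1.023 0.568
```

Finger-tight at about 0.33 N·m, and it held for 0.25 s. Releasing and retreating.

Call:
servo_tool(
  plan=[
    [0,0,0,0,0,0,90],
    [0,0,0,0,0,0,90],
    [0,0,0,0,0,0,90],
    [0,0,0,0,0,0,90],
    [0,0,0,0,0,0,90],
    [0,0,0,0,0,0,90],
  ],
)

```text
t: 18.17
eef_pos: [571.9, -124.5, 80.5]
tcp_rot: [-3.142, 0.001, 0.22]
ft_force: [-0.0, -0.2, 0.9]
opening: 0.885
```

Call:
servo_tool(
  plan=[
    [0,0,-0.005,0,0,0,90],
    [0,0,-0.015,0,0,0,90],
    [0,0,-0.03,0,0,0,90],
    [0,0,-0.035,0,0,0,90],
    [0,0,-0.03,0,0,0,90],
    [0,0,-0.015,0,0,0,90],
    [0,0,0,0,0,0,90],
    [0,0,0,0,0,0,90],
  ],
)

```text
t: 18.83
eef_pos: [571.2, -124.1, 217.3]
tcp_rot: [-3.14, 0.002, 0.219]
ft_force: [-0.1, 0.3, -0.8]
opening: 0.901
```

Run:
```python
from h import *
st();w=snap('wrist','w2');c=snap('scene','s2');t=snap('top','t2')
A=cv2.resize(c['img'][130:230,130:260],(520,400),interpolation=cv2.INTER_CUBIC)
B=cv2.resize(w['img'],(533,400))
print([np.array(proj(c,[570.8,-124.5,z])).round(1) for z in (74,106,113)])
cv2.imwrite('pics/f.png',cv2.resize(np.hstack([A,B]),(800,304)))
```

```text
18.83 [ 571.23 -124.1   217.28] [-3.140e+00  2.400e-03  2.191e-01] F [-0.1   0.29 -0.84] M [ 0.03  -0.01   0.013] j6 1.025 0.901
[array([199.8, 196.3]), array([198.2, 182.9]), array([197.8, 179.8])]
```

View pics/f.png

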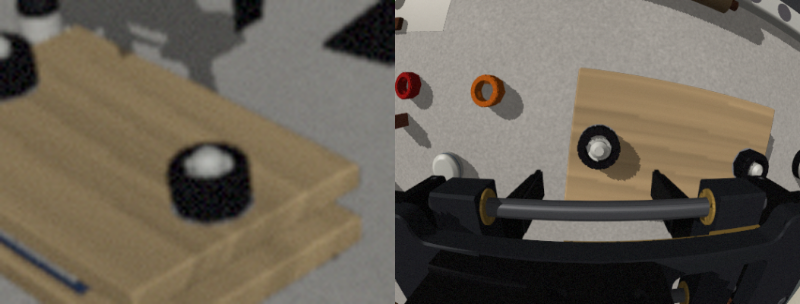

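The scene crop (left) shows the knob level on the board around the spindle, at about (208,182), with the white tip standing out of it. The wrist view (right) shows the gripper clear of it and the paste box and look-alikes undisturbed.

```bash
python3 -c "
from h import *
print(env.job_done())"
```

```text
the job is handed in; nothing more can be done
None
```

The black knob is back on the bare spindle, screwed down on the board and finger-tight. I handed the job in at about 19 s of the 61 s allowed; no verdict was reported.

- **Turning back:** the knob first touched the thread with its foot about 7.8 mm above the board. Turned anticlockwise under roughly 1 to 7.5 N, it rode up until it fell off the thread end. The drop left it about 5.8 mm above the board.
- **Screwing down:** it sank 2.8–2.9 mm per rad under light push and its height stopped changing at 81.1 mm tool height, which is where the grasp geometry puts the foot on the board. I tightened it and held about 0.33 N·m for 0.25 s, slightly over the 0.15–0.3 range.
- **Last checks:** the final picture shows the knob level and seated, with the gripper open and clear of everything. The paste box and the orange and red look-alikes look undisturbed. I did not check the seal stone separately, but the arm never went near it.

**What disagreed:**
- **Over-torque:** the turning moment spiked to 0.73 N·m for about 0.1 s, over the 0.6 that counts as forced. I backed off at once and re-tightened. By my estimate the board force stayed just under 80 N, but I could not measure it.
- **Lip height:** while riding up to the thread end, the knob centre read 100.1–100.4 mm, near the bottom of the 100–101.8 mm window. Slight slip in the grip means the true height may have been a little different.

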